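Set the angle gauge on the crowned stud

ROBOT

A 6-joint arm with a two-finger parallel gripper is mounted at the origin on a cart in front of the work surface, level with it; the furniture and walls round the work are solid. World frame = base frame: x ahead of the robot, y to its left, z up, the work surface at z = 0. Lengths are in m, angles in rad, forces in N, time in s.
With the tool pointing down it reaches from about 0.35 to 0.975 m from the base axis. Payload 4.9 kg.
Tool frame: the origin (TCP) lies midway between the tips of the shut fingers; the grasp point (between the pads) lies 19 mm behind it; z points along the fingers, y is the direction in which the jaws open and shut (so a half turn about z gives the same grasp; the last joint's range is limited). The gripper opens to 85 mm and grips with 20 to 120 N. Pads are 22 mm wide; open, the fingers measure 114 mm over their backs; the gripper's body (76 mm by 85 mm) begins 54 mm behind the grasp point. The pads swing forward as they close: fully open they stand 13 mm farther back than shut.
Start: joints at [1.067, 0.053, 1.613, -0, 1.476, -0.119], TCP at [0.235, 0.579, 0.231] pointing down, gripper open.
Joint ranges: [-3.01, 3.01], [-1.01, 2.22], [0.06, 2.58], [-1.02, 4.17], [0.09, 2.62], [-3.14, 3.14]. Speed limits (rad/s): [2.57, 2.57, 3.14, 3.14, 3.14, 3.14].

INTERFACE

Orientations are given as a rotation vector (axis times angle).
In Python, from station import ctrl gives the robot as it stands.
- The arm moves only by the tool play_rows, never from a script. Its argument "motion" is a list that holds one entry, the list of rows, each a list of 7 numbers: the closure, from -1 (fully open) to 1 (shut), then the shift along the tool's x, y, z in cm, then the turn, a rotation vector about the tool's x, y, z in degrees. A call has 1 to 20 rows; each row is the pose to reach, as a shift and turn from the pose measured when the call began, along the tool's axes at that moment; what a row does not reach only later rows make up. A row lasts 1/8 s, in which the tool goes at most 62.5 mm and 10.7 degrees, less where a joint would pass 70% of its speed; a pose out of reach is approached as far as the arm can. A call with a gripper value outside its range is refused whole. The fingers move at their own pace and stop on an object; "newtons" is the grip in N (left out, the last holds). Time passes only in rows, so rows that repeat a pose let the fingers close. It gives the time, the measured TCP pose, the force and the opening at its end, in the units of the state.
- ctrl.get_obs(): the state, without advancing time (a new reading comes with each control period).
- ctrl.get_image(name): name is "scene" or "top"; returns a dict with "color" (384x512x3 uint8, red, green, blue), "mtx" (3x3 intrinsics, pixels), "T" (4x4, takes a point from camera to world coordinates). Camera axes: x right, y up, looking along -z (the intrinsics and any distortion apply to the point x, -y, -z); pixel columns grow to the right and rows downward; lengths in m; the calibration is good to about 2 mm. A picture is of the moment at which its call begins. There is no depth.
- ctrl.finish_job(): hands the job in, once; it reports no verdict.
The state is a dict: "t": time; "q": joint angles; "dq": joint speeds; "effort": joint torques, N m; "tool_pos": TCP position; "tool_rot": TCP orientation; "contact_force": force on the tool from outside, world axes, zero at the start; "wrist_torque": the same for the moment, N m; "opening": finger opening in m.
Only numpy, scipy, OpenCV 4.12 (cv2) and the standard library are available. Lean on these libraries where they do the work, as an engineer would, in place of code of your own. Each camera call takes 0.05 s, during which the arm holds its last target.

TASK

Lift the angle gauge up and off its hook, stand it upright on the crown of the round-topped stud, and then rock it over on the crown until its swinging pointer settles between the two prongs of the index that is set on the dial's rim. Finish holding the gauge still in the gripper in that pose, its base bearing flat and lightly on the wood, so that the bevel line can be scribed along it. Leave everything else where it lies.

Things in the scene. Friction and masses are not known exactly. Their poses are not given: they have to be found in the camera images.
- gauge: Pendulum angle gauge, about 0.4 kg: grey round dial case (diameter 104, 23 mm thick, centre 62 mm above the underside) on a flat aluminium base bar (110 mm along y, 24 mm along x, 12 high), black grip on top. Origin: middle of the base's underside. x points out of the back (the dial looks to -x), y along the base, z up through the grip. At first it hangs upright by a wire bail on its back.
- gauge_grip (a point): Centre of the gauge's grip, a black block 24 mm wide along the gauge's y, 22 mm along its x, 44 mm high; pinch it from above across the 24 mm, fingers on its left and right. It is 141 mm above the base's underside; the round case begins 27 mm below this point. Axes as the gauge's.
- gauge_base (a point): Middle of the underside of the gauge's flat base, the face that bears on the wood. Axes as the gauge's.
- gauge_bail (a point): Middle of the crossbar of the wire bail behind the gauge (4 mm wire, 18 mm off the back of the case, opening 16 mm wide), by which it hangs on the hook; 33 mm behind and 43 mm below the grip's centre.
- hook_tip (a point): Upper end of the upturned steel hook (6 mm rod) on the gauge stand. The bail hangs just behind it, between tip and upright, and must rise 20 mm to clear it; then the gauge comes away towards the stand's -x. The upright's face is 24 mm behind the tip; two short rest pegs touch the back of the case. Axes as the stand's.
- gauge_stand: The gauge stand, fixed: a wooden upright 210 mm high on a foot of 130 x 130 mm. Origin on the bed straight below the middle of the hanging gauge's base; z up, x from the gauge to the upright.
- stud_board: Fixed plywood board (130 x 230 x 12 mm) with the stud block, a joist offcut 134 mm long (along y), 45 mm thick (along x), with an uneven round crown: its highest line is 92 mm above the bed, the left end (+y) is higher than the right. Cleats 20 mm high hold its ends. Origin on the bed below the highest line, z up.
- crown_axis (a point): Centre of the stud's crown, a part of a cylinder of radius 90 mm whose axis runs along this point's x (through the 45 mm thickness; this point is at mid-thickness). The highest line is 90 mm straight above. The crown runs from 72 mm right (-y) to 62 mm left (+y) of this point. The wood is hard: half a millimetre of push is about 10 N. z up.
- pointer (a joint): Angle of the weighted pointer on the gauge, rad, about the gauge's x axis; it hangs plumb by its own weight and settles in about half a second. 0 when the gauge is upright; positive when the gauge's grip leans towards the gauge's +y (left, seen from the side the dial faces), and then equal to that lean.
- index (a joint): Angle at which the index is set on the dial's rim, rad, on the same scale as the pointer: 0.20 to 0.42, so the gauge has to lean that far towards its +y. The index is a steel clip with two prongs 10 mm clear of each other; it does not move.
- pointer_tip (a point): Tip of the pointer, 41 mm above the dial's centre.
- index_mark (a point): Middle of the gap between the two prongs of the index, 41 mm from the dial's centre; the pointer's tip meets this point when both angles agree (1 mm is 0.024 rad).
- chisel: Loose bench chisel, 249 mm, with ash handle, lying on the bed, to be left alone.
- wedge: Loose hardwood wedge, 30 x 100 x 20 mm, to be left alone.

How it is judged:
By the outcome, as a careful person would: the job done as asked, in the order asked, and still so for the second after the job is handed in, while the arm keeps its last pose, push and grip.
It also fails if it takes over 54 s, if anything falls off the work surface, if the arm or the gripper's body presses on something with over 40 N, if the wrist force passes 120 N, or if a joint passes its speed limit or range.

## Working session

There is one attempt and no reset: what is moved stays moved. The work goes in short steps, Python scripts to look and compute and a tool call to move; the robot and the scene stay as the last step left them, time stands still between calls to the robot, and variables do not carry over. Pictures are saved under pics/ and viewed, and the job is handed in when it is done.

Besides the shell and the picture viewer there is one more tool, called after ">>>" by a JSON object that holds its "method" and its "body". play_rows: Moves the arm, as the interface text tells. Its arguments: {"type":"object","properties":{"motion":{"type":"array"},"newtons":{"type":"number"}},"required":["motion"]}

```bash
mkdir -p pics; ls; python3 - <<'E'
from station import ctrl
import cv2,pickle
o=ctrl.get_obs(); print(o)
d={}
for n in("scene","top"):
    im=ctrl.get_image(n); d[n]=im
    cv2.imwrite(f"pics/{n}0.png",im["color"][:,:,::-1])
    print(n,im["mtx"],im["T"],[k for k in im])
pickle.dump(d,open("im0.pkl","wb"))
E
```

```text
pics
{'t': 0.0, 'q': array([ 1.06697721e+00,  5.33116069e-02,  1.61430177e+00, -8.73727780e-06,
        1.47602973e+00, -1.19000585e-01]), 'dq': array([ 0.00118286, -0.00024173, -0.00193831, -0.00073108,  0.00029904,
        0.00020228]), 'effort': array([ 1.16829406e-04, -3.93687022e+01, -3.70172346e+01, -1.48331828e-04,
        7.25083562e-03,  2.38424337e-05]), 'tool_pos': array([0.23431302, 0.57873102, 0.23008645]), 'tool_rot': array([-6.00628580e-01, -3.08300912e+00,  3.06950200e-03]), 'contact_force': array([-0.494122  ,  0.4223933 ,  0.59997506]), 'wrist_torque': array([-0.02337382, -0.00647039, -0.08034214]), 'opening': 0.08565808757566902}
scene [[402.87421718   0.         263.96518366]
 [  0.         402.87421718 191.38264433]
 [  0.           0.           1.        ]] [[ 0.80013099  0.21631659 -0.55946183 -0.04826207]
 [-0.59960808  0.31354862 -0.7363134  -0.73315144]
 [ 0.01614168  0.924605    0.38058514  0.52875602]
 [ 0.          0.          0.          1.        ]] ['color', 'mtx', 'T']
top [[423.31538481   0.         249.79795011]
 [  0.         423.31538481 193.87227393]
 [  0.           0.           1.        ]] [[-1.05350791e-03  9.89883868e-01 -1.41876069e-01  3.76807319e-01]
 [-9.99870889e-01 -3.31758477e-03 -1.57225371e-02 -1.46775293e-02]
 [-1.60341717e-02  1.41841187e-01  9.89759558e-01  1.10140533e+00]
 [ 0.00000000e+00  0.00000000e+00  0.00000000e+00  1.00000000e+00]] ['color', 'mtx', 'T']
```

View pics/scene0.png

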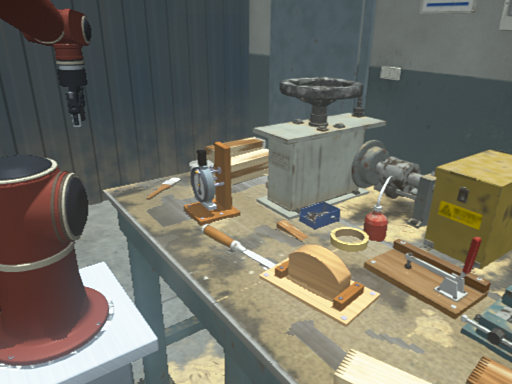

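View pics/top0.png

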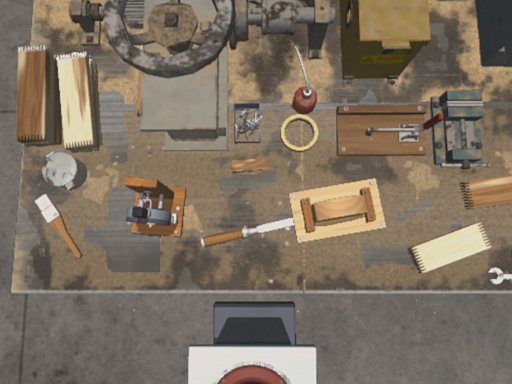

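```bash
cat > h.py <<'E'
import numpy as np,cv2,pickle
def proj(im,P):
    P=np.atleast_2d(P);T=im["T"];c=(P-T[:3,3])@T[:3,:3]
    c=c*[1,-1,-1];p=c@im["mtx"].T;return p[:,:2]/p[:,2:]
def ray(im,uv):
    d=np.linalg.inv(im["mtx"])@[uv[0],uv[1],1];d=d*[1,-1,-1]
    return im["T"][:3,3],im["T"][:3,:3]@d
def onz(im,uv,z):
    o,d=ray(im,uv);return o+d*(z-o[2])/d[2]
def crop(im,name,x0,y0,x1,y1,s):
    a=im["color"][y0:y1,x0:x1,::-1];cv2.imwrite(name,cv2.resize(a,None,fx=s,fy=s,interpolation=cv2.INTER_CUBIC))
E
python3 - <<'E'
from h import *
d=pickle.load(open("im0.pkl","rb"))
crop(d["scene"],"pics/s_g.png",170,135,260,235,6)
crop(d["scene"],"pics/s_b.png",250,230,390,330,5)
crop(d["top"],"pics/t_g.png",110,165,200,245,7)
crop(d["top"],"pics/t_b.png",280,170,395,250,6)
E
```

```text
(no output)
```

View pics/s_g.png

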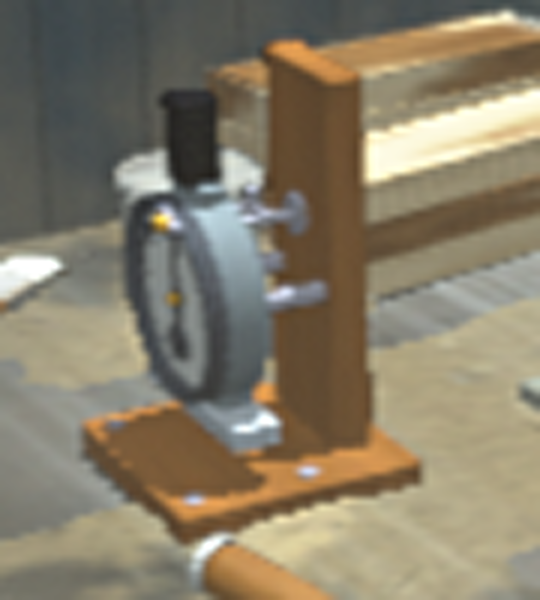

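View pics/s_b.png

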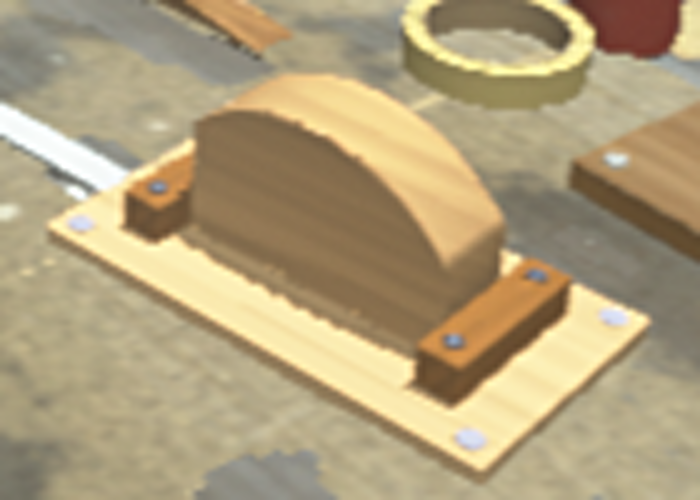

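View pics/t_g.png

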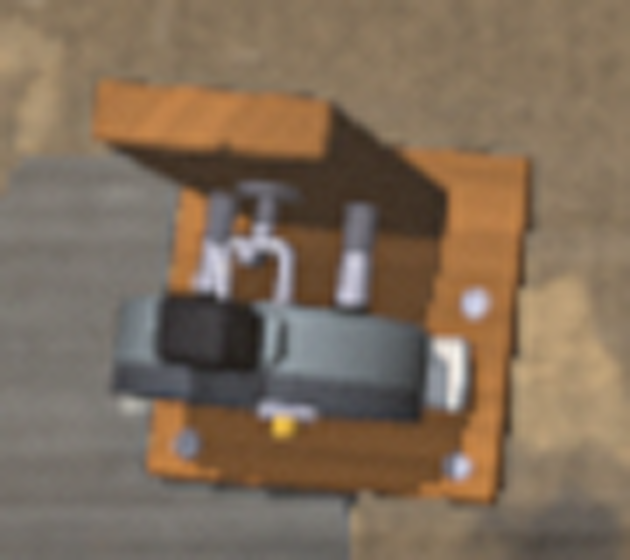

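View pics/t_b.png

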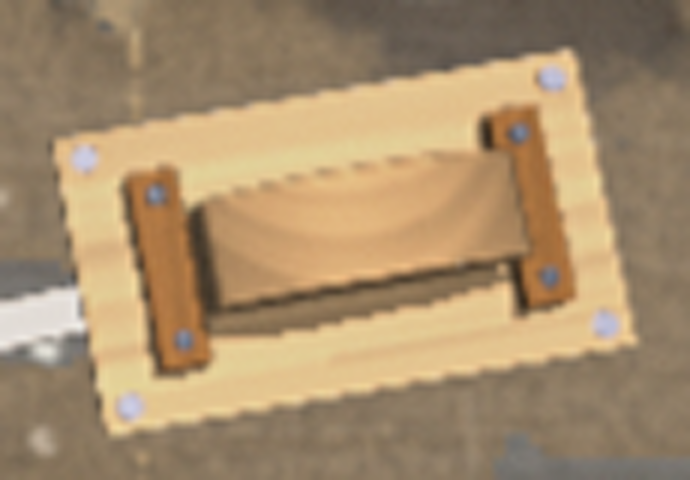

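```bash
cat > fit.py <<'E'
from h import *
from scipy.optimize import least_squares
d=pickle.load(open("im0.pkl","rb"));S,T=d["scene"],d["top"]
def rz(a):c,s=np.cos(a),np.sin(a);return np.array([[c,-s,0],[s,c,0],[0,0,1]])
tb=lambda u,v:(u/6+280-.5+.5/6,v/6+170-.5+.5/6)
tg=lambda u,v:(u/7+110-.43,v/7+165-.43)
sb=lambda u,v:(u/5+250-.4,v/5+230-.4)
sg=lambda u,v:(u/6+170-.42,v/6+135-.42)
# board: params x,y,yaw, board centre offset by
hl,hr=2e-3+np.sqrt(.09**2-.062**2),2e-3+np.sqrt(.09**2-.072**2)
bx=.065;k=.0225
def bpts(by,bxo):
    return [((T,)+ (tb(55,140),),( bx+bxo,by+.115,.012)),((T,)+(tb(575,48),),(bx+bxo,by-.115,.012)),
     ((T,tb(637,343)),(-bx+bxo,by-.115,.012)),((T,tb(112,435)),(-bx+bxo,by+.115,.012)),
     ((S,sb(48,232)),(-bx+bxo,by+.115,.012)),((S,sb(483,472)),(-bx+bxo,by-.115,.012)),((S,sb(650,322)),(bx+bxo,by-.115,.012)),
     ((T,tb(203,203)),(k,.062,hl)),((T,tb(220,307)),(-k,.062,hl)),((T,tb(510,150)),(k,-.072,hr)),((T,tb(528,255)),(-k,-.072,hr)),
     ((S,sb(194,122)),(-k,.062,hl)),((S,sb(446,265)),(-k,-.072,hr)),((S,sb(503,222)),(k,-.072,hr))]
def f(p):
    r=[]
    for (im,uv),P in bpts(p[3],p[4]):
        r.append(proj(im,rz(p[2])@np.array(P)+[p[0],p[1],0])[0]-uv)
    return np.array(r)
s=least_squares(lambda p:f(p).ravel(),[.4,-.2,.17,0,0],loss="soft_l1")
print("board",s.x);print(f(s.x).round(1).tolist())
# gauge stand: x,y,yaw, foot centre x offset fx, foot h, upright x u, hang height zb
gp=[((T,tg(97,82)),'u',(1,1)),((T,tg(330,98)),'u',(1,-1)),((T,tg(325,158)),'u',(-1,-1)),((T,tg(98,143)),'u',(-1,1)),
 ((T,tg(528,157)),'f',(1,-1)),((T,tg(495,500)),'f',(-1,-1)),((T,tg(150,475)),'f',(-1,1)),
 ((S,sg(83,430)),'f',(-1,1)),((S,sg(180,525)),'f',(-1,-1)),((S,sg(420,465)),'f',(1,-1)),
 ((S,sg(262,45)),'u',(-1,1)),((S,sg(335,82)),'u',(-1,-1)),((S,sg(360,75)),'u',(1,-1)),
 ((S,sg(172,95)),'g',(-1,1)),((S,sg(205,97)),'g',(-1,-1)),
 ((T,tg(165,300)),'g',(1,1)),((T,tg(262,308)),'g',(1,-1)),((T,tg(250,368)),'g',(-1,-1)),((T,tg(160,360)),'g',(-1,1)),
 ((T,tg(468,340)),'b',(1,-1)),((T,tg(460,408)),'b',(-1,-1)),((S,sg(233,435)),'b',(-1,-1)),((S,sg(280,412)),'b',(1,-1))]
def g(p):
    r=[];x,y,a,fx,fh,ux,uw,ut,zb,gx=p
    for (im,uv),t,(i,j) in gp:
        P={'u':(ux+i*ut,j*uw,.21),'f':(fx+i*.065,j*.065,fh),'g':(gx+i*.011,j*.012,zb+.163),'b':(i*.012,j*.055,zb+.012)}[t]
        r.append(proj(im,rz(a)@np.array(P)+[x,y,0])[0]-uv)
    return np.array(r)
s2=least_squares(lambda p:g(p).ravel(),[.42,.2,-.05,.02,.012,.06,.04,.01,.03,0],loss="soft_l1")
print("stand",s2.x.round(4));print(g(s2.x).round(1).tolist())
E
python3 fit.py
```

```text
board [ 0.49004407 -0.21538602  0.17018566 -0.00673157 -0.00050357]
[[-0.3, -0.1], [0.1, 0.2], [0.5, 0.3], [-0.5, 0.4], [-0.5, -1.2], [0.3, 0.1], [0.9, -0.2], [-1.6, -0.3], [-0.9, 0.4], [-0.3, -0.2], [0.5, 0.1], [-0.5, -0.0], [0.3, 1.2], [1.1, 0.6]]
stand [ 0.4707  0.2394 -0.0726  0.0211  0.0164  0.0611  0.0356  0.009   0.0396
 -0.0023]
[[0.7, 0.3], [0.2, 0.2], [0.0, -0.1], [-0.4, -0.3], [1.1, -0.3], [1.1, 0.7], [0.1, 0.7], [-0.8, -0.5], [0.8, 0.1], [1.2, -0.0], [0.1, 0.1], [-0.8, -0.1], [0.7, 0.2], [-2.1, -0.6], [-4.1, 1.2], [-0.3, -1.4], [-3.1, -1.8], [-2.5, -0.2], [-0.8, 0.2], [0.6, 0.3], [0.8, 0.1], [0.4, -0.0], [0.2, 2.0]]
```

```bash
python3 - <<'E'
s=open("fit.py").read()
s=s.replace("((S,sg(172,95)),'g',(-1,1)),((S,sg(205,97)),'g',(-1,-1)),","((S,sg(164,95)),'g',(-1,1)),((S,sg(217,98)),'g',(1,-1)),")
s=s.replace("((T,tg(262,308)),'g',(1,-1)),((T,tg(250,368)),'g',(-1,-1)),","")
s=s.replace("fx,fh,ux,uw,ut,zb,gx=p","fx,fh,ux,uw,ut,zb,gx=p")
s+='''
P=rz(s2.x[2])
for im,n,c in((T,"pics/ov_t.png",(110,165,200,245)),(S,"pics/ov_s.png",(170,135,260,235))):
    a=cv2.resize(im["color"][c[1]:c[3],c[0]:c[2],::-1],None,fx=7,fy=7,interpolation=cv2.INTER_CUBIC)
    x,y,al,fx,fh,ux,uw,ut,zb,gx=s2.x
    pts=[(gx+i*.011,j*.012,zb+.141+k*.022) for i in(-1,1) for j in(-1,1) for k in(-1,1)]+[(i*.012,j*.055,zb+k) for i in(-1,1) for j in(-1,1) for k in(0,.012)]
    pts+=[(-.0115,.052*np.sin(t),zb+.062+.052*np.cos(t)) for t in np.arange(0,6.28,.2)]
    for p in proj(im,np.array(pts)@P.T+[x,y,0]):
        q=((p-c[:2]+.5)*7-.5).astype(int);cv2.circle(a,tuple(int(v) for v in q),2,(0,255,0),-1)
    cv2.imwrite(n,a)
'''
open("fit.py","w").write(s)
E
python3 fit.py
```

```text
board [ 0.49004407 -0.21538602  0.17018566 -0.00673157 -0.00050357]
[[-0.3, -0.1], [0.1, 0.2], [0.5, 0.3], [-0.5, 0.4], [-0.5, -1.2], [0.3, 0.1], [0.9, -0.2], [-1.6, -0.3], [-0.9, 0.4], [-0.3, -0.2], [0.5, 0.1], [-0.5, -0.0], [0.3, 1.2], [1.1, 0.6]]
stand [ 0.4714  0.2404 -0.0798  0.0209  0.0157  0.0606  0.0357  0.0089  0.039
 -0.0038]
[[0.4, 0.1], [-0.0, 0.3], [-0.2, -0.1], [-0.8, -0.4], [1.0, -0.3], [0.6, 0.7], [-0.3, 0.3], [-0.7, -0.6], [0.6, 0.2], [1.1, 0.1], [0.1, 0.0], [-0.9, -0.1], [0.6, 0.2], [-1.2, -0.5], [0.7, 0.0], [-0.8, -1.1], [-1.3, 0.5], [0.3, 0.2], [0.4, 0.0], [0.3, 0.0], [0.1, 2.1]]
```

View pics/ov_t.png

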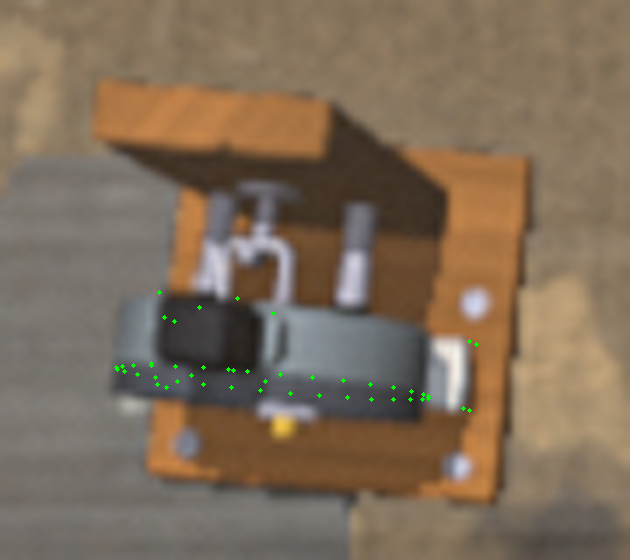

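View pics/ov_s.png

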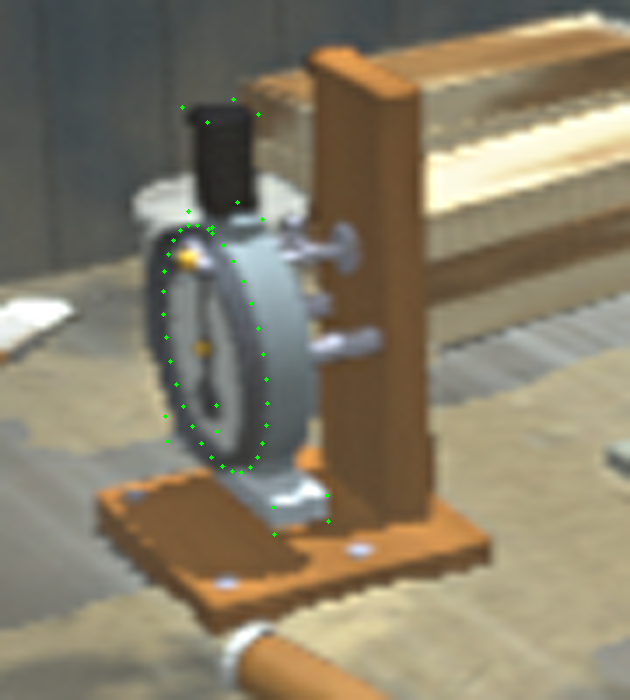

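```bash
cat >> h.py <<'E'
from scipy.spatial.transform import Rotation as Ro
def rel(o,pos,R):
    R0=Ro.from_rotvec(o["tool_rot"]);s=R0.inv().apply(np.array(pos)-o["tool_pos"])*100
    t=(R0.inv()*R).as_rotvec(degrees=True);return np.r_[s,t].round(2).tolist()
def toolR(yaw,lean=0):
    # gauge frame: z up, lean toward +y (rotation about x by -lean); tool: x=-gx, y=gy, z=-gz
    G=Ro.from_euler("z",yaw)*Ro.from_rotvec([-lean,0,0])
    return G*Ro.from_matrix(np.diag([-1.,1,-1]))
E
python3 - <<'E'
from h import *
from station import ctrl
o=ctrl.get_obs()
print(rel(o,[.468,.241,.245],toolR(-.08)))
E
```

```text
[-34.34, -22.54, -1.45, -0.1, -0.03, -17.46]
```

>>> {"method": "play_rows", "body": {"motion": [[[-1,-3.4,-2.3,-0.5,0,0,-2],[-1,-8,-5.3,-1.45,0,0,-5],[-1,-12.5,-8.3,-1.45,0,0,-8],[-1,-17,-11.3,-1.45,0,0,-11],[-1,-21.5,-14.3,-1.45,0,0,-14],[-1,-26,-17.2,-1.45,0,0,-16],[-1,-30,-19.8,-1.45,0,0,-17.5],[-1,-33,-21.7,-1.45,-0.1,0,-17.5],[-1,-34.3,-22.5,-1.45,-0.1,0,-17.5],[-1,-34.3,-22.5,-1.45,-0.1,0,-17.5],[-1,-34.3,-22.5,-1.45,-0.1,0,-17.5]]], "newtons": 60}}

```text
t: 1.48
tool_pos: [0.4672, 0.2424, 0.2448]
tool_rot: [-0.123, -3.138, -0.001]
contact_force: [-0.4, -0.4, 0.0]
opening: 0.0858
```

```bash
cat > snap.py <<'E'
import sys
from h import *
from station import ctrl
def snap(tag,names=("scene","top")):
    d={}
    for n in names:
        im=ctrl.get_image(n);d[n]=im
    pickle.dump(d,open(f"im_{tag}.pkl","wb"));return d
E
python3 - <<'E'
from snap import *
d=snap("1")
crop(d["scene"],"pics/s1.png",150,60,270,240,3.3)
crop(d["top"],"pics/t1.png",90,140,210,250,5)
o=ctrl.get_obs();print(o["t"],o["tool_pos"],o["contact_force"])
R=Ro.from_rotvec(o["tool_rot"]);print(R.as_matrix().round(3))
for n in d:
  for L in(.0,-.019): print(n,proj(d[n],o["tool_pos"]+R.apply([0,0,L])))
E
```

```text
1.575 [0.46717052 0.24251737 0.24497139] [-0.42270732  0.20942458 -0.27591091]
[[-0.997  0.078 -0.001]
 [ 0.078  0.997  0.   ]
 [ 0.001  0.    -1.   ]]
scene [[199.93055158 135.35605689]]
scene [[199.62953277 128.5996666 ]]
top [[130.55627443 209.97281937]]
top [[127.75520844 208.97481741]]
```

View pics/s1.png

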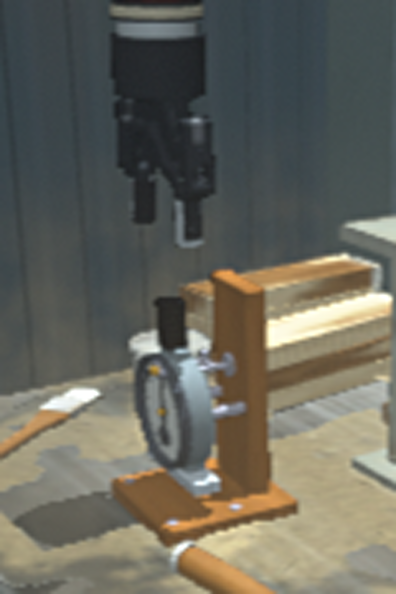

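View pics/t1.png

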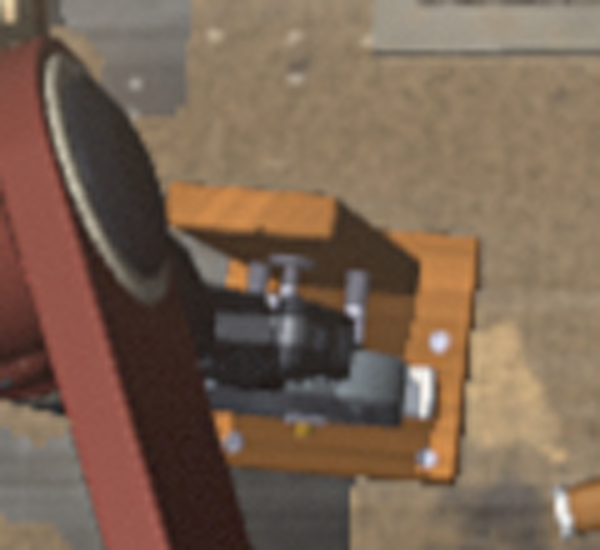

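```bash
python3 - <<'E'
from snap import *
d=pickle.load(open("im_1.pkl","rb"))
a=d["scene"]["color"]
for r in (153,156,160): print(r,a[r,192:212].sum(1))
for P in([.4672,.2425,.202],[.4672,.2425,.180],[.4672,.2425,.158]):print(proj(d["scene"],P),proj(d["top"],P))
E
```

```text
153 [255 237 238 261 262 200 119 114 122 125 126 123 117 123 198 241 252 296
 308 317]
156 [249 242 238 256 267 206 119 119 124 126 135 124 128 138 291 364 363 367
 385 385]
160 [302 329 341 413 510 408 146 106 126 128 130 126 124 128 290 511 591 492
 389 355]
[[200.62165905 150.3172031 ]] [[136.4775634  212.04868187]]
[[200.96154546 157.8107007 ]] [[139.29489482 213.0447355 ]]
[[201.29647343 165.19487919]] [[141.98315878 213.99515795]]
```

```bash
python3 - <<'E'
from snap import *
print(rel(ctrl.get_obs(),[.467,.239,.163],toolR(-.08)))
E
```

```text
[-0.02, -0.35, 8.2, 0.01, -0.04, 0.14]
```

>>> {"method": "play_rows", "body": {"motion": [[[-1,0,-0.35,1,0,0,0],[-1,0,-0.35,2.5,0,0,0],[-1,0,-0.35,4,0,0,0],[-1,0,-0.35,5.5,0,0,0],[-1,0,-0.35,7,0,0,0],[-1,0,-0.35,8,0,0,0],[-1,0,-0.35,8.2,0,0,0],[-1,0,-0.35,8.2,0,0,0]]]}}

```text
t: 2.58
tool_pos: [0.4671, 0.2391, 0.1632]
tool_rot: [-0.122, -3.139, -0.001]
contact_force: [-0.4, -1.1, 0.2]
opening: 0.0855
```

```bash
python3 - <<'E'
from snap import *
d=snap("2",("scene",))
crop(d["scene"],"pics/s2.png",160,90,270,240,4)
o=ctrl.get_obs();print(o["t"],o["tool_pos"],o["contact_force"])
E
```

```text
2.625 [0.4672407  0.23918221 0.16357071] [-0.79146367  0.5079305  -0.06699736]
```

View pics/s2.png

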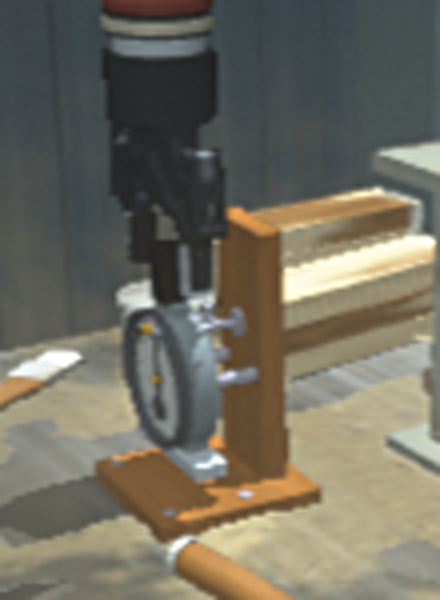

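>>> {"method": "play_rows", "body": {"motion": [[[0,0,0,0,0,0,0],[0.3,0,0,0,0,0,0],[0.5,0,0,0,0,0,0],[1,0,0,0,0,0,0],[1,0,0,0,0,0,0],[1,0,0,0,0,0,0],[1,0,0,0,0,0,0]]], "newtons": 60}}

```text
t: 3.5
tool_pos: [0.4677, 0.2396, 0.1642]
tool_rot: [0.122, 3.138, 0.003]
contact_force: [1.3, 3.8, 2.7]
opening: 0.0234
```

```bash
python3 - <<'E'
from snap import *
d=snap("3",("scene","top"))
crop(d["scene"],"pics/s3.png",160,90,270,240,4)
crop(d["top"],"pics/t3.png",90,140,210,250,5)
o=ctrl.get_obs();print(o["t"],o["tool_pos"],o["contact_force"],o["wrist_torque"],o["opening"])
E
```

```text
3.6 [0.4677298  0.23959587 0.16421973] [1.43285509 3.40844832 3.96176117] [ 0.77211309 -0.3588385   0.0263374 ] 0.023105444533694244
```

View pics/s3.png

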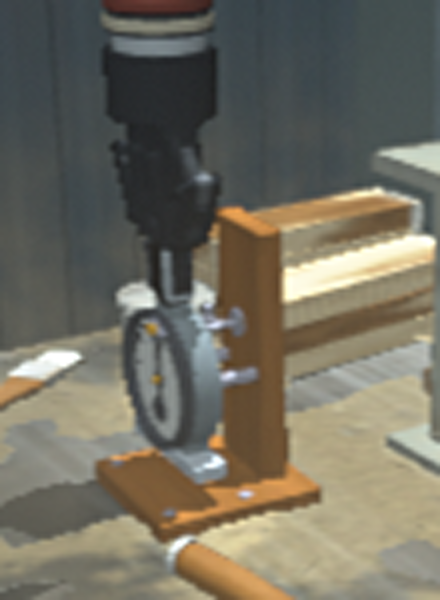

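>>> {"method": "play_rows", "body": {"motion": [[[1,0,0,-0.3,0,0,0],[1,0,0,-0.7,0,0,0],[1,0,0,-1.2,0,0,0],[1,0,0,-1.8,0,0,0],[1,0,0,-2.4,0,0,0],[1,0,0,-2.9,0,0,0],[1,0,0,-3.2,0,0,0],[1,0,0,-3.2,0,0,0]]]}}

```text
t: 4.6
tool_pos: [0.4677, 0.2396, 0.1966]
tool_rot: [0.122, 3.137, 0.003]
contact_force: [0.1, -0.4, -3.6]
opening: 0.0231
```

```bash
python3 - <<'E'
from snap import *
d=snap("4",("scene",))
crop(d["scene"],"pics/s4.png",160,90,270,240,4)
o=ctrl.get_obs();print(o["t"],o["tool_pos"],o["contact_force"],o["wrist_torque"],o["opening"])
E
```

```text
4.65 [0.46762402 0.23954485 0.19628953] [ 0.13489671  0.33069131 -4.0296761 ] [-0.05640332  0.02759902  0.00721267] 0.023467579576034396
```

View pics/s4.png

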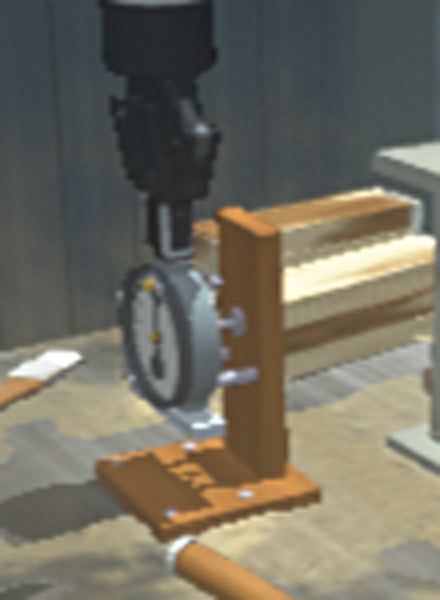

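```bash
python3 - <<'E'
from snap import *
o=ctrl.get_obs()
W=[([.378,.247,.197],-.08),([.39,.2,.26],-.08),([.43,.1,.33],.1),([.43,-.03,.33],.35),([.40,-.17,.33],.6),([.36,-.28,.33],.85)]
for p,y in W: print(rel(o,p,toolR(y)))
E
```

```text
[8.99, 0.05, -0.08, 0.1, 0.09, 0.14]
[7.42, -4.53, -6.39, 0.1, 0.09, 0.14]
[2.65, -14.18, -13.4, 0.1, 0.1, -10.17]
[1.64, -27.14, -13.42, 0.08, 0.11, -24.49]
[3.55, -41.33, -13.45, 0.07, 0.12, -38.82]
[6.69, -52.61, -13.48, 0.05, 0.13, -53.14]
```

>>> {"method": "play_rows", "body": {"motion": [[[1,1,0,0,0,0,0],[1,3,0,0,0,0,0],[1,5.5,0,0,0,0,0],[1,8,0,-0.2,0,0,0],[1,9,0,-1.5,0,0,0],[1,8.5,-2,-4,0,0,0],[1,7.4,-4.5,-6.4,0,0,0],[1,5.8,-8,-9,0,0,-4],[1,4,-11,-11.5,0,0,-7],[1,2.6,-14.5,-13,0,0,-10],[1,2,-19,-13.4,0,0,-15.5],[1,1.6,-24,-13.4,0,0,-21],[1,1.8,-29,-13.4,0,0,-26.5],[1,2.4,-34,-13.4,0,0,-32],[1,3,-39,-13.4,0,0,-37.5],[1,4.2,-44,-13.4,0,0,-43],[1,5.5,-48.5,-13.4,0,0,-48.5],[1,6.5,-51.5,-13.4,0,0,-53],[1,6.7,-52.6,-13.4,0,0,-53],[1,6.7,-52.6,-13.4,0,0,-53]]]}}

```text
t: 7.15
tool_pos: [0.3799, -0.2588, 0.3293]
tool_rot: [1.234, -2.875, 0.01]
contact_force: [0.1, 0.1, -3.6]
opening: 0.0234
```

>>> {"method": "play_rows", "body": {"motion": [[[1,0,0,0,0,0,0],[1,0,0,0,0,0,0],[1,0,0,0,0,0,0]]]}}

```text
t: 7.52
tool_pos: [0.38, -0.2584, 0.3294]
tool_rot: [1.235, -2.875, 0.01]
contact_force: [-0.1, -0.1, -4.2]
opening: 0.0234
```

```bash
python3 - <<'E'
from snap import *
d=snap("5")
o=ctrl.get_obs();print(o["t"],o["tool_pos"],o["contact_force"],o["wrist_torque"],o["opening"])
u,v=proj(d["scene"],o["tool_pos"]-[0,0,.06])[0].astype(int);print(u,v)
crop(d["scene"],"pics/s5.png",max(0,u-60),max(v-50,0),u+50,v+55,6)
E
```

```text
7.625 [ 0.3799706  -0.2585501   0.32932167] [-0.12345729  0.51014632 -3.8193141 ] [ 0.04659851  0.01947172 -0.00643993] 0.02327868597676358
295 190
```

View pics/s5.png

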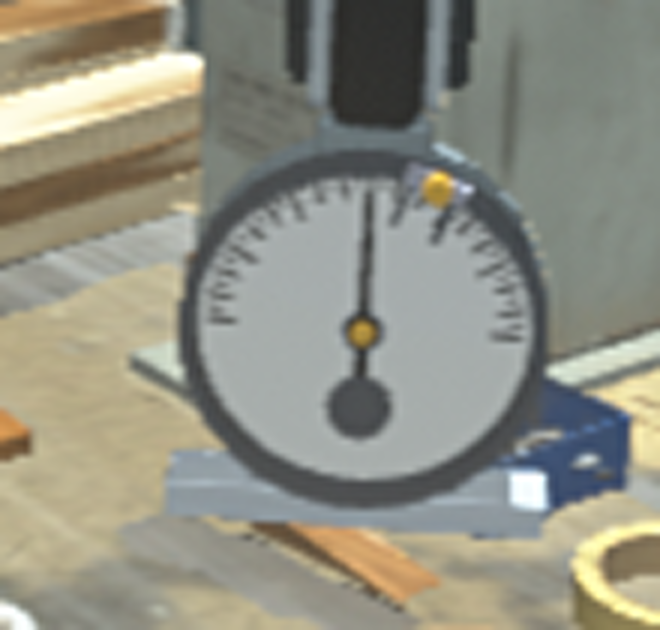

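```bash
python3 - <<'E'
from snap import *
d=pickle.load(open("im_5.pkl","rb"))
crop(d["scene"],"pics/s5b.png",285,155,325,205,14)
E
```

```text
(no output)
```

View pics/s5b.png

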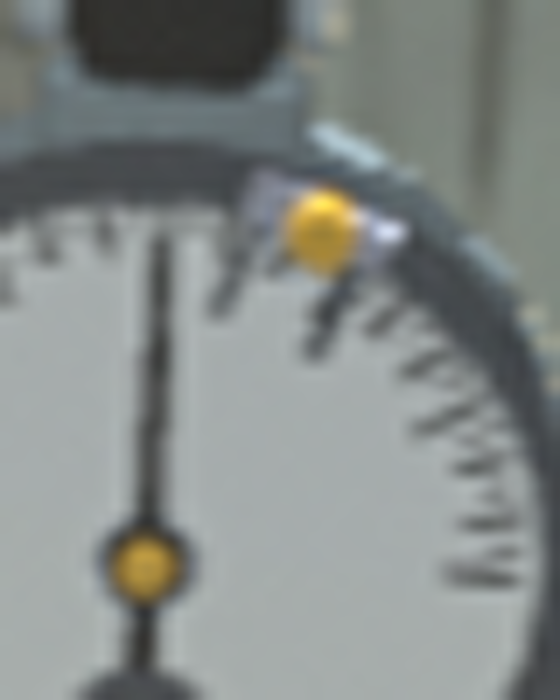

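```bash
cat > idx.py <<'E'
from snap import *
d=pickle.load(open("im_5.pkl","rb"));im=d["scene"]
R=Ro.from_rotvec([1.235,-2.875,.01]);tp=np.array([.38,-.2585,.3293])
G=R*Ro.from_matrix(np.diag([-1.,1,-1])); gx,gy,gz=G.as_matrix().T
print(G.as_matrix().round(3))
grip=tp-gz*-.019  # approx
c=tp+gz*(.019-.141+.062)  # dial centre
print("dial centre pred",proj(im,c),proj(im,c-gx*.0115))
px=lambda u,v:((u+.5)/14-.5+285,(v+.5)/14-.5+155)
for off in(.010,.013,.016):
  def un(uv):
    o,r=ray(im,uv);P0=c-gx*off;t=((P0-o)@gx)/(r@gx);q=o+r*t-P0;return np.array([q@gy,q@gz])*1000
  h=un(px(147,565));print(off,"hub",h.round(1))
  for n,p in dict(tip=(162,235),Lin=(218,315),Lout=(240,250),Rin=(315,350),Rout=(345,285),midin=(266.5,332),midout=(292,267),knob=(322,232)).items():
    q=un(px(*p))-h;print(n,q.round(1),"r",np.hypot(*q).round(1),"ang",np.arctan2(-q[0],q[1]).round(3))
E
python3 idx.py
```

```text
[[ 0.688 -0.725  0.009]
 [ 0.725  0.688  0.011]
 [-0.014 -0.001  1.   ]]
dial centre pred [[295.53021458 190.64544296]] [[295.23373033 193.12230441]]
0.01 hub [ 0.2 -3.8]
tip [ 0.1 41.9] r 41.9 ang -0.003
Lin [-6.9 32.3] r 33.1 ang 0.211
Lout [-9.1 40.6] r 41.6 ang 0.221
Rin [-18.6  28.6] r 34.1 ang 0.575
Rout [-21.6  36.9] r 42.8 ang 0.529
midin [-12.7  30.5] r 33.1 ang 0.395
midout [-15.3  38.8] r 41.7 ang 0.375
knob [-18.5  43.3] r 47.1 ang 0.404
0.013 hub [ 0.1 -2.6]
tip [ 0.1 41.7] r 41.7 ang -0.003
Lin [-6.9 32.2] r 32.9 ang 0.211
Lout [-9.1 40.4] r 41.4 ang 0.221
Rin [-18.5  28.5] r 33.9 ang 0.575
Rout [-21.5  36.7] r 42.6 ang 0.529
midin [-12.7  30.4] r 32.9 ang 0.395
midout [-15.2  38.6] r 41.5 ang 0.375
knob [-18.5  43.1] r 46.9 ang 0.404
0.016 hub [ 0.1 -1.4]
tip [ 0.1 41.5] r 41.5 ang -0.003
Lin [-6.9 32. ] r 32.7 ang 0.211
Lout [-9.  40.2] r 41.2 ang 0.221
Rin [-18.4  28.3] r 33.8 ang 0.575
Rout [-21.4  36.6] r 42.4 ang 0.529
midin [-12.6  30.2] r 32.8 ang 0.395
midout [-15.1  38.4] r 41.3 ang 0.375
knob [-18.4  42.9] r 46.7 ang 0.404
```

```bash
python3 - <<'E'
from snap import *
o=ctrl.get_obs();print(o["q"].round(2))
print(rel(o,[.4864,-.216,.255],toolR(.170)))
E
```

```text
[-0.75 -0.39  1.84 -0.01  1.69 -3.13]
[-10.52, -4.79, 7.29, -0.3, -0.78, 36.75]
```

>>> {"method": "play_rows", "body": {"motion": [[[1,-1,-0.5,0.3,0,0,4],[1,-3,-1.4,1.2,0,-0.2,9],[1,-5,-2.3,2.4,0,-0.4,14],[1,-7,-3.2,3.8,-0.1,-0.5,19],[1,-8.5,-3.9,5.2,-0.2,-0.6,24],[1,-9.6,-4.4,6.4,-0.2,-0.7,29],[1,-10.3,-4.7,7,-0.3,-0.8,33],[1,-10.5,-4.8,7.3,-0.3,-0.8,36.7],[1,-10.5,-4.8,7.3,-0.3,-0.8,36.7],[1,-10.5,-4.8,7.3,-0.3,-0.8,36.7],[1,-10.5,-4.8,7.3,-0.3,-0.8,36.7]]]}}

```text
t: 9.0
tool_pos: [0.4864, -0.2164, 0.2552]
tool_rot: [-0.269, 3.129, -0.0]
contact_force: [-0.1, -0.4, -3.0]
opening: 0.0236
```

```bash
python3 - <<'E'
from snap import *
d=snap("6")
o=ctrl.get_obs();print(o["t"],o["tool_pos"],o["contact_force"],o["q"].round(2))
crop(d["scene"],"pics/s6.png",240,150,400,340,4)
crop(d["top"],"pics/t6.png",280,140,400,250,6)
print(rel(o,[.4864,-.216,.217],toolR(.170)))
E
```

```text
9.1 [ 0.48635894 -0.21634484  0.25512841] [ 0.50049213  0.23602312 -3.68230545] [-0.56 -0.18  1.8   0.    1.53 -2.3 ]
[-0.01, 0.03, 3.81, -0.01, 0.04, 0.06]
```

View pics/s6.png

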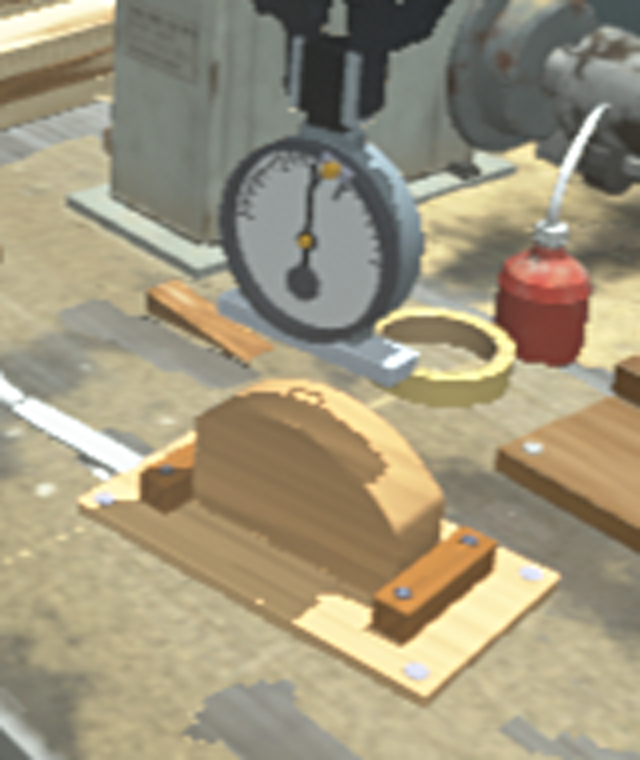

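View pics/t6.png

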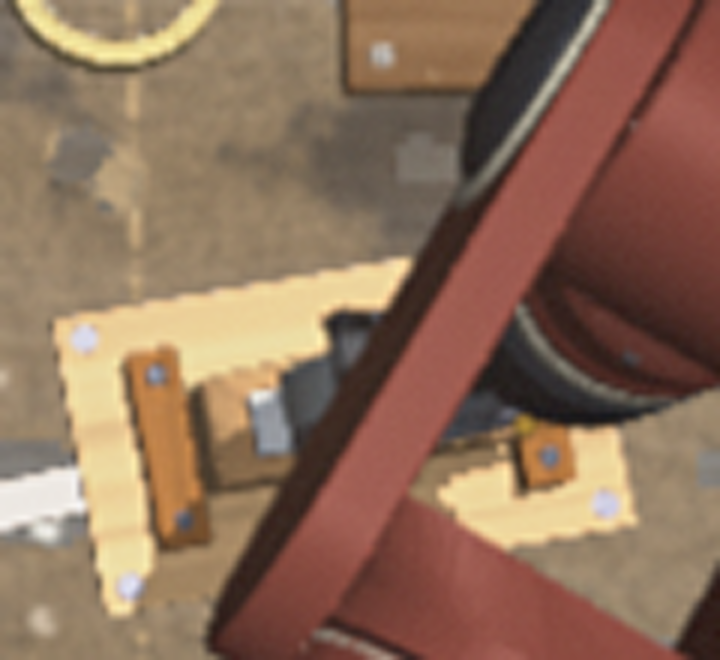

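```bash
python3 - <<'E'
from snap import *
d=pickle.load(open("im_6.pkl","rb"))
tp=np.array([.4864,-.2163,.2551]);G=Ro.from_euler("z",.170)
for off in [(0.0037-.012,-.055,-.125),(.0037+.012,-.055,-.113),(.0037-.012,-.055,-.113)]:
    print((proj(d["scene"],tp+G.apply(off))-[240,150]+.4)*4)
for off in [(0.0037-.012,.055,-.113),(.0037+.012,.055,-.113)]:
    print((proj(d["top"],tp+G.apply(off))-[280,140]+.4)*6)
E
```

```text
[[394.26215666 387.29249137]]
[[423.44798749 348.99466576]]
[[396.38242702 365.83800189]]
[[255.21592244 443.07737393]]
[[242.90915595 380.98052024]]
```

>>> {"method": "play_rows", "body": {"motion": [[[1,-0.28,0.03,0.8,0,0,0],[1,-0.28,0.03,1.8,0,0,0],[1,-0.28,0.03,2.6,0,0,0],[1,-0.28,0.03,3.1,0,0,0],[1,-0.28,0.03,3.3,0,0,0],[1,-0.28,0.03,3.4,0,0,0],[1,-0.28,0.03,3.4,0,0,0],[1,-0.28,0.03,3.4,0,0,0]]]}}

```text
t: 10.1
tool_pos: [0.4892, -0.2157, 0.2215]
tool_rot: [-0.268, 3.129, -0.001]
contact_force: [-0.3, -0.2, -3.4]
opening: 0.0232
```

>>> {"method": "play_rows", "body": {"motion": [[[1,0,0,0.1,0,0,0],[1,0,0,0.1,0,0,0],[1,0,0,0.2,0,0,0],[1,0,0,0.2,0,0,0]]]}}

```text
t: 10.6
tool_pos: [0.4892, -0.2156, 0.2193]
tool_rot: [-0.268, 3.129, -0.0]
contact_force: [0.7, 0.4, -3.3]
opening: 0.0233
```

```bash
python3 - <<'E'
from snap import *
o=ctrl.get_obs();print(o["t"],o["tool_pos"],o["contact_force"],o["wrist_torque"],o["q"].round(2))
print(rel(o,o["tool_pos"],toolR(.170)))
E
```

```text
10.6 [ 0.48915406 -0.21561197  0.21932493] [ 0.70101494  0.40683088 -3.25244358] [ 0.03601066 -0.03185555 -0.05249521] [-0.55 -0.16  1.84  0.    1.46 -2.3 ]
[0.0, 0.0, 0.0, -0.02, 0.05, 0.06]
```

>>> {"method": "play_rows", "body": {"motion": [[[1,0,0,0.07,0,0,0],[1,0,0,0.07,0,0,0],[1,0,0,0.13,0,0,0],[1,0,0,0.13,0,0,0]]]}}

```text
t: 11.1
tool_pos: [0.4891, -0.2156, 0.218]
tool_rot: [-0.268, 3.129, -0.0]
contact_force: [-0.3, -0.1, -4.0]
opening: 0.0232
```

>>> {"method": "play_rows", "body": {"motion": [[[1,0,0,0.05,0,0,0],[1,0,0,0.05,0,0,0],[1,0,0,0.05,0,0,0]]]}}

```text
t: 11.48
tool_pos: [0.4891, -0.2156, 0.2175]
tool_rot: [-0.268, 3.129, -0.0]
contact_force: [0.1, -0.3, -4.0]
opening: 0.0235
```

>>> {"method": "play_rows", "body": {"motion": [[[1,0,0,0.05,0,0,0],[1,0,0,0.05,0,0,0],[1,0,0,0.05,0,0,0]]]}}

```text
t: 11.85
tool_pos: [0.4892, -0.2156, 0.217]
tool_rot: [-0.268, 3.129, -0.0]
contact_force: [0.1, 0.1, -3.7]
opening: 0.0235
```

>>> {"method": "play_rows", "body": {"motion": [[[1,0,0,0.05,0,0,0],[1,0,0,0.05,0,0,0],[1,0,0,0.05,0,0,0]]]}}

```text
t: 12.22
tool_pos: [0.4893, -0.2156, 0.2169]
tool_rot: [-0.268, 3.129, -0.001]
contact_force: [-0.9, 0.9, -1.5]
opening: 0.023
```

>>> {"method": "play_rows", "body": {"motion": [[[1,0,0,0.03,0,0,0],[1,0,0,0.03,0,0,0],[1,0,0,0.03,0,0,0]]]}}

```text
t: 12.6
tool_pos: [0.4893, -0.2157, 0.2169]
tool_rot: [-0.268, 3.129, -0.001]
contact_force: [-1.2, 0.1, 0.0]
opening: 0.0233
```

```bash
python3 - <<'E'
from snap import *
d=snap("7",("scene",))
o=ctrl.get_obs();print(o["t"],o["tool_pos"],o["contact_force"],o["wrist_torque"])
crop(d["scene"],"pics/s7.png",240,150,400,340,4)
E
```

```text
12.65 [ 0.48932903 -0.21567713  0.21689041] [-1.18296577  1.00480291  0.80617778] [0.25257727 0.28382875 0.07330498]
```

View pics/s7.png

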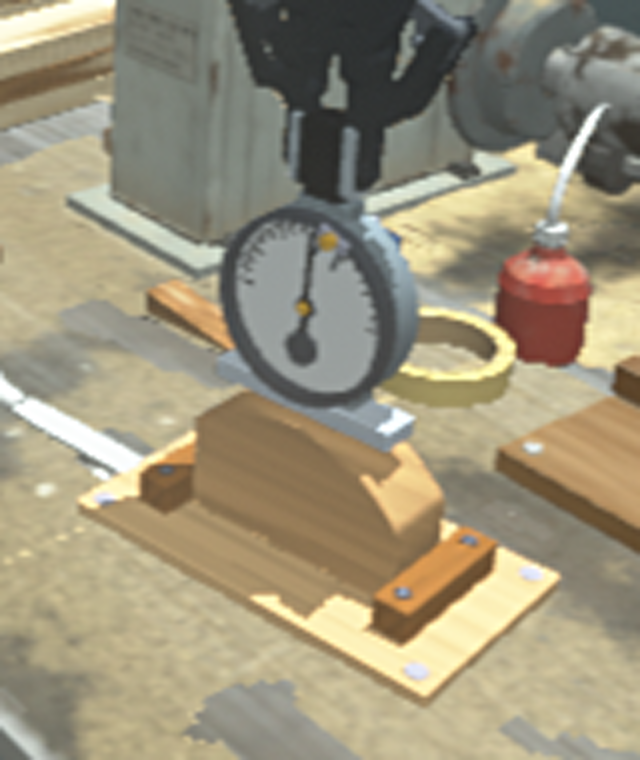

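```bash
cat > roll.py <<'E'
import sys
from snap import *
o=ctrl.get_obs()
L=.125;Rr=.09
Rm=Ro.from_rotvec(o["tool_rot"]);G=Rm*Ro.from_matrix(np.diag([-1.,1,-1]))
B=Ro.from_euler("z",.170)
g=(B.inv()*G).as_matrix();th0=np.arctan2(g[1,2],g[2,2]);
def tcp(th):
    n=np.array([0,np.sin(th),np.cos(th)]);t=np.array([0,np.cos(th),-np.sin(th)])
    return (Rr+L)*n-Rr*th*t
F=B.inv().apply(o["contact_force"]-[0,0,-3.8])
print("t",o["t"],"lean",round(th0,4),"Fboard",F.round(1),"n,t",(F[1:]@[np.sin(th0),np.cos(th0)]).round(1),(F[1:]@[np.cos(th0),-np.sin(th0)]).round(1),"q",o["q"].round(2))
C=np.array([.49,-.2154,.0019])
e=B.inv().apply(o["tool_pos"]-C)-tcp(th0);print("offset from roll path mm (x,y,z)",(e*1000).round(2))
press=float(sys.argv[1])*1e-3
for th in map(float,sys.argv[2:]):
    d=tcp(th)-tcp(th0)-press*np.array([0,np.sin(th),np.cos(th)])
    p=o["tool_pos"]+B.apply(d);print(th,rel(o,p,toolR(.170,th)))
E
python3 roll.py 0.1 .02 .04 .06 .08 .1
```

```text
t 12.65 lean 0.0007 Fboard [-1.   1.2  4.6] n,t 4.6 1.2 q [-0.55 -0.16  1.84  0.    1.46 -2.3 ]
offset from roll path mm (x,y,z) [-0.71 -0.24 -0.01]
0.02 [-0.0, 0.24, 0.01, 1.11, 0.08, 0.06]
0.04 [-0.0, 0.49, 0.01, 2.25, 0.08, 0.06]
0.06 [-0.0, 0.74, 0.02, 3.4, 0.08, 0.06]
0.08 [-0.0, 0.99, 0.02, 4.55, 0.08, 0.06]
0.1 [-0.0, 1.24, 0.03, 5.69, 0.08, 0.06]
```

>>> {"method": "play_rows", "body": {"motion": [[[1,0,0.24,0.01,1.1,0,0],[1,0,0.49,0.01,2.25,0,0],[1,0,0.74,0.02,3.4,0,0],[1,0,0.99,0.02,4.55,0,0],[1,0,1.24,0.03,5.7,0,0],[1,0,1.24,0.03,5.7,0,0]]]}}

```text
t: 13.4
tool_pos: [0.4872, -0.2032, 0.2167]
tool_rot: [-0.268, 3.116, -0.158]
contact_force: [-1.2, -0.3, -0.5]
opening: 0.0235
```

```bash
python3 roll.py 0.1 .12 .14 .16 .18 .2 
```

```text
t 13.4 lean 0.1012 Fboard [-1.2 -0.1  3.3] n,t 3.2 -0.4 q [-0.49 -0.21  1.89 -0.08  1.4  -2.23]
offset from roll path mm (x,y,z) [-0.69 -0.2  -0.01]
0.12 [-0.0, 0.24, -0.01, 1.08, 0.09, 0.09]
0.14 [-0.0, 0.49, -0.02, 2.22, 0.09, 0.09]
0.16 [-0.0, 0.74, -0.04, 3.37, 0.09, 0.09]
0.18 [-0.0, 0.99, -0.05, 4.52, 0.1, 0.09]
0.2 [-0.0, 1.24, -0.06, 5.66, 0.1, 0.09]
```

Excellent; contact kept. Continue.

>>> {"method": "play_rows", "body": {"motion": [[[1,0,0.24,-0.01,1.1,0,0],[1,0,0.49,-0.02,2.2,0,0],[1,0,0.74,-0.03,3.4,0,0],[1,0,0.99,-0.04,4.5,0,0],[1,0,1.24,-0.05,5.7,0.1,0.1],[1,0,1.24,-0.05,5.7,0.1,0.1]]]}}

```text
t: 14.15
tool_pos: [0.4852, -0.1908, 0.2162]
tool_rot: [-0.265, 3.097, -0.313]
contact_force: [-1.0, 0.5, 2.9]
opening: 0.0234
```

```bash
python3 roll.py 0.1 .22 .24 .26 .28 .3 
```

```text
t 14.15 lean 0.2017 Fboard [-0.9  0.7  6.7] n,t 6.6 -0.7 q [-0.43 -0.25  1.93 -0.17  1.35 -2.14]
offset from roll path mm (x,y,z) [-0.53 -0.2   0.01]
0.22 [-0.0, 0.23, -0.02, 1.05, 0.03, 0.04]
0.24 [-0.0, 0.48, -0.06, 2.19, 0.03, 0.04]
0.26 [-0.0, 0.73, -0.09, 3.34, 0.03, 0.04]
0.28 [-0.0, 0.98, -0.12, 4.48, 0.03, 0.04]
0.3 [-0.0, 1.24, -0.15, 5.63, 0.03, 0.04]
```

>>> {"method": "play_rows", "body": {"motion": [[[1,0,0.23,-0.03,1.05,0,0],[1,0,0.48,-0.06,2.2,0,0],[1,0,0.73,-0.09,3.35,0,0],[1,0,0.98,-0.12,4.5,0,0],[1,0,1.24,-0.15,5.65,0,0],[1,0,1.24,-0.15,5.65,0,0]]]}}

```text
t: 14.9
tool_pos: [0.4831, -0.1783, 0.2153]
tool_rot: [-0.264, 3.069, -0.466]
contact_force: [-1.6, -0.1, 2.9]
opening: 0.0235
```

```bash
python3 roll.py 0.1 .32 .34 .36 .38 
```

```text
t 14.9 lean 0.3015 Fboard [-1.6  0.2  6.7] n,t 6.5 -1.8 q [-0.36 -0.29  1.98 -0.27  1.31 -2.05]
offset from roll path mm (x,y,z) [-0.48 -0.22  0.02]
0.32 [-0.0, 0.23, -0.04, 1.06, 0.04, 0.08]
0.34 [-0.0, 0.48, -0.09, 2.21, 0.04, 0.08]
0.36 [-0.0, 0.74, -0.14, 3.35, 0.04, 0.08]
0.38 [-0.0, 0.99, -0.19, 4.5, 0.04, 0.08]
```

>>> {"method": "play_rows", "body": {"motion": [[[1,0,0.23,-0.04,1.05,0,0],[1,0,0.48,-0.09,2.2,0,0.1],[1,0,0.74,-0.14,3.35,0,0.1],[1,0,0.99,-0.19,4.5,0,0.1],[1,0,0.99,-0.19,4.5,0,0.1],[1,0,0.99,-0.19,4.5,0,0.1],[1,0,0.99,-0.19,4.5,0,0.1],[1,0,0.99,-0.19,4.5,0,0.1],[1,0,0.99,-0.19,4.5,0,0.1]]]}}

```text
t: 16.02
tool_pos: [0.4815, -0.1685, 0.2143]
tool_rot: [-0.259, 3.042, -0.585]
contact_force: [-2.1, 1.2, 5.6]
opening: 0.0235
```

```bash
python3 roll.py 0.1 .38; python3 - <<'E'
from snap import *
d=snap("8")
crop(d["scene"],"pics/s8.png",260,180,380,300,5)
crop(d["scene"],"pics/s8b.png",295,195,345,240,14)
crop(d["top"],"pics/t8.png",280,140,400,250,6)
E
```

```text
t 16.025 lean 0.3799 Fboard [-1.9  1.6  9.4] n,t 9.3 -2.0 q [-0.3  -0.31  2.01 -0.35  1.29 -1.97]
offset from roll path mm (x,y,z) [-0.48 -0.29  0.02]
0.38 [0.0, 0.0, 0.01, 0.0, 0.04, -0.03]
```

View pics/s8.png

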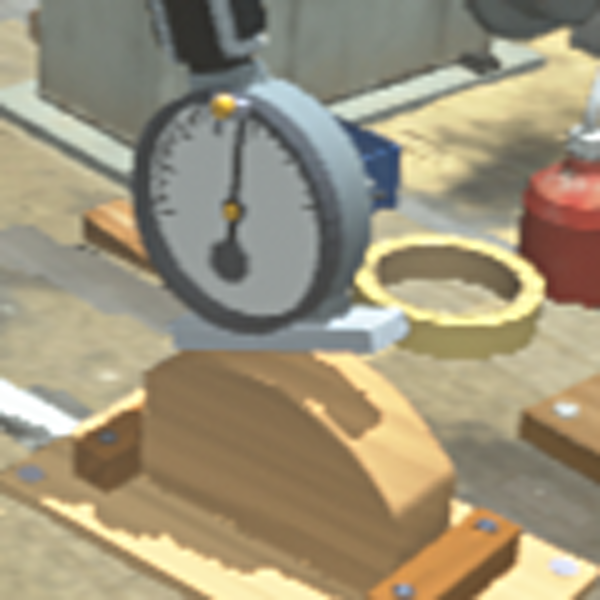

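View pics/s8b.png

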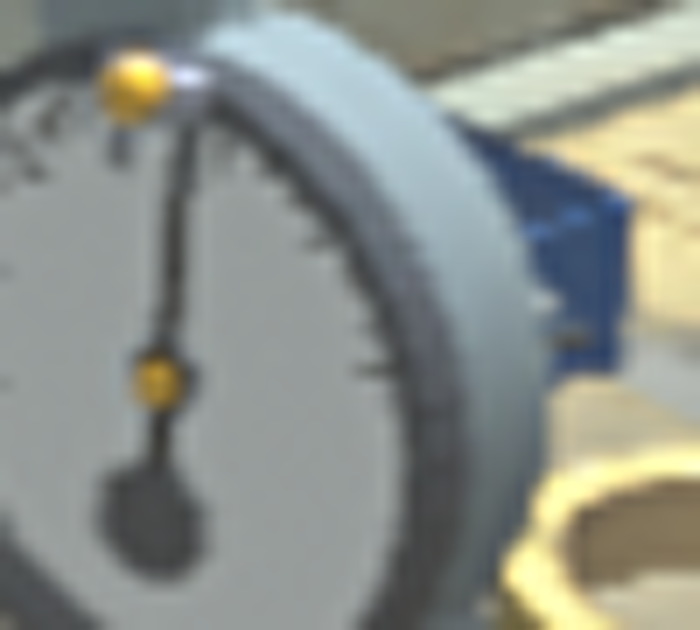

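```bash
cat > tri.py <<'E'
from snap import *
F5=Ro.from_matrix(np.diag([-1.,1,-1]))
A=pickle.load(open("im_5.pkl","rb"))["scene"];Bm=pickle.load(open("im_8.pkl","rb"))["scene"]
pA=(np.array([.38,-.2585,.3293]),Ro.from_rotvec([1.235,-2.875,.01])*F5)
pB=(np.array([.4815,-.1685,.2143]),Ro.from_rotvec([-.259,3.042,-.585])*F5)
a=lambda u,v:((u+.5)/14-.5+285,(v+.5)/14-.5+155)
b=lambda u,v:((u+.5)/14-.5+295,(v+.5)/14-.5+195)
def loc(im,p,uv):
    o,r=ray(im,uv);r=r/np.linalg.norm(r);return p[1].inv().apply(o-p[0]),p[1].inv().apply(r)
def tri(ua,ub):
    M=np.zeros((3,3));v=np.zeros(3);L=[loc(A,pA,ua),loc(Bm,pB,ub)]
    for o,r in L:
        Q=np.eye(3)-np.outer(r,r);M+=Q;v+=Q@o
    x=np.linalg.solve(M,v);return x*1000,[np.linalg.norm(np.cross(x-o,r))*1000 for o,r in L]
h,e=tri(a(147,565),b(158,380));print("hub",h.round(1),np.round(e,2))
for n,u,w in(("knob",a(322,232),b(137,87)),("Lprongtip",a(218,315),b(118,160)),):
    x,e=tri(u,w);q=x-h;print(n,q.round(1),np.round(e,2),np.arctan2(-q[1],q[2]).round(3))
# 2D unproject in B on planes
for off in(0,-.002,-.004,-.008):
  def un(im,p,uv):
    o,r=loc(im,p,uv);t=((h[0]/1000+off)-o[0])/r[0];q=(o+r*t)*1000-h;return q[1:]
  for n,uv in(("tipB",b(192,110)),("LprB",b(118,160)),("knobB",b(137,87))):
    q=un(Bm,pB,uv);print(off,n,q.round(1),np.arctan2(-q[0],q[1]).round(3))
  for n,uv in(("tipA",a(162,235)),("LA",a(218,315)),("RA",a(315,350)),("LA2",a(240,250)),("RA2",a(345,285)),("knA",a(322,232))):
    q=un(A,pA,uv);print(off,n,q.round(1),np.arctan2(-q[0],q[1]).round(3))
E
python3 tri.py
```

```text
hub [-14.3   0.1 -62. ] [0.06 0.06]
knob [ -9.2 -18.4  46.2] [0.19 0.19] 0.379
Lprongtip [-4.6 -7.  34.3] [0.58 0.58] 0.202
0 tipB [-19.4  40.2] 0.449
0 LprB [-3.1 33.7] 0.092
0 knobB [-10.2  44.3] 0.226
0 tipA [ 0.1 41.6] -0.003
0 LA [-6.9 32. ] 0.211
0 RA [-18.4  28.4] 0.576
0 LA2 [-9.  40.2] 0.221
0 RA2 [-21.4  36.6] 0.53
0 knA [-18.4  43. ] 0.405
-0.002 tipB [-21.1  40.7] 0.479
-0.002 LprB [-4.9 34.2] 0.143
-0.002 knobB [-12.   44.8] 0.262
-0.002 tipA [ 0.1 42.2] -0.002
-0.002 LA [-6.9 32.7] 0.208
-0.002 RA [-18.4  29.1] 0.565
-0.002 LA2 [-9.1 40.9] 0.218
-0.002 RA2 [-21.4  37.3] 0.522
-0.002 knA [-18.4  43.6] 0.399
-0.004 tipB [-22.9  41.1] 0.508
-0.004 LprB [-6.7 34.7] 0.192
-0.004 knobB [-13.8  45.2] 0.296
-0.004 tipA [ 0.  42.9] -0.001
-0.004 LA [-6.9 33.5] 0.204
-0.004 RA [-18.4  29.8] 0.554
-0.004 LA2 [-9.1 41.6] 0.215
-0.004 RA2 [-21.4  38. ] 0.513
-0.004 knA [-18.4  44.3] 0.394
-0.008 tipB [-26.4  42.1] 0.561
-0.008 LprB [-10.4  35.7] 0.283
-0.008 knobB [-17.4  46.2] 0.36
-0.008 tipA [-0.1 44.2] 0.002
-0.008 LA [-7.  34.9] 0.198
-0.008 RA [-18.4  31.2] 0.533
-0.008 LA2 [-9.1 42.9] 0.209
-0.008 RA2 [-21.4  39.4] 0.498
-0.008 knA [-18.4  45.6] 0.383
```

View pics/t8.png

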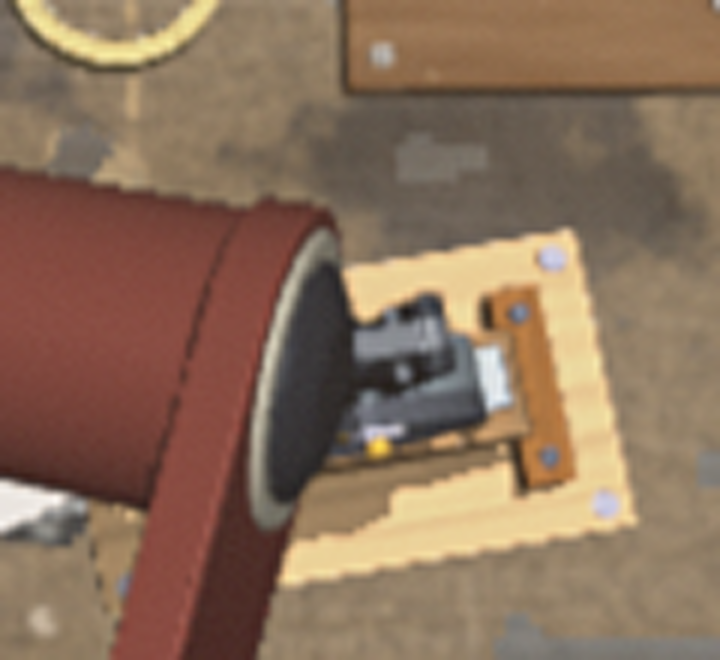

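>>> {"method": "play_rows", "body": {"motion": [[[1,0,0,-0.02,0,0,0],[1,0,0,-0.02,0,0,0],[1,0,0,-0.02,0,0,0],[1,0,0,-0.02,0,0,0]]]}}

```text
t: 16.62
tool_pos: [0.4814, -0.1684, 0.2143]
tool_rot: [-0.259, 3.042, -0.585]
contact_force: [-1.3, 1.1, 3.0]
opening: 0.0234
```

```bash
python3 roll.py 0 .378; python3 - <<'E'
from snap import *
d=snap("9",("scene",));o=ctrl.get_obs()
G=Ro.from_rotvec(o["tool_rot"])*Ro.from_matrix(np.diag([-1.,1,-1]))
print(o["contact_force"],o["opening"])
for off in [(0-.012,-.055,-.125),(-.012,-.055,-.113),(-.012,.055,-.125),(0+.012,-.055,-.113)]:
    print((proj(d["scene"],o["tool_pos"]+G.apply(off))-[260,180]+.4)*5)
crop(d["scene"],"pics/s9.png",260,180,380,300,5)
E
```

```text
t 16.625 lean 0.38 Fboard [-1.1  1.3  6.8] n,t 6.8 -1.3 q [-0.3  -0.31  2.01 -0.35  1.29 -1.97]
offset from roll path mm (x,y,z) [-0.5  -0.26  0.06]
0.378 [-0.0, -0.02, 0.01, -0.11, 0.04, -0.03]
[-2.31749616  0.06407503  2.8821214 ] 0.023240633102228382
[[377.8079066  354.79599082]]
[[370.72252029 326.23676559]]
[[173.87103112 350.49344035]]
[[404.61782032 305.04494982]]
```

View pics/s9.png

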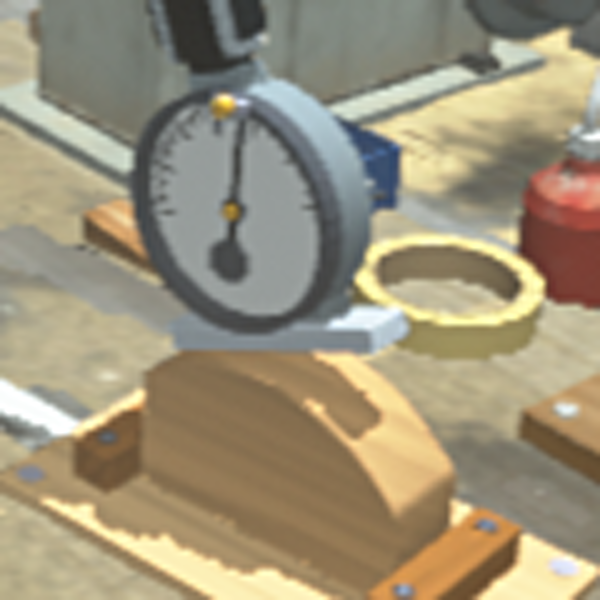

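>>> {"method": "play_rows", "body": {"motion": [[[1,0,0,0,0,0,0],[1,0,0,0,0,0,0],[1,0,0,0,0,0,0],[1,0,0,0,0,0,0],[1,0,0,0,0,0,0],[1,0,0,0,0,0,0],[1,0,0,0,0,0,0],[1,0,0,0,0,0,0]]]}}

```text
t: 17.68
tool_pos: [0.4814, -0.1685, 0.2143]
tool_rot: [-0.259, 3.042, -0.585]
contact_force: [-1.6, 0.6, 2.8]
opening: 0.0233
```

```bash
python3 roll.py 0 .378
```

```text
t 17.675 lean 0.38 Fboard [-1.5  0.9  6.6] n,t 6.4 -1.6 q [-0.3  -0.31  2.01 -0.35  1.29 -1.97]
offset from roll path mm (x,y,z) [-0.51 -0.27  0.06]
0.378 [-0.0, -0.03, 0.01, -0.12, 0.04, -0.03]
```

Steady at about 6.5 N. Handing in.

```bash
python3 -c "
from station import ctrl
print(ctrl.finish_job())"
```

```text
the job is handed in; nothing more can be done
None
```

I lifted the gauge 32 mm off its hook and stood it upright on the crown, where it bore with about 4.5 N. I then rolled it along the crown without losing contact to a lean of 0.380 rad, and handed the job in at about 17.7 s, still holding it.

**Last checks**
- **Steadiness:** over a one-second hold before handing in, the lean stayed at 0.380 rad. The base pressed on the wood with about 6.5 N.
- **Base:** its edges in the scene image matched the predicted leaning pose within about 1 to 1.5 pixels.
- **Index angle:** I measured about 0.36 to 0.38 rad. The knob, triangulated from two views, gave 0.379; the prongs gave 0.364 to 0.379. The lean should therefore bring the pointer close to the middle of the gap, well inside the prongs.

**What disagreed**
- In the final, slanted scene view the pointer's tip seems to lie near the right prong. Taking the pointer tip in the same plane as the hub cap gives about 0.45 rad. I put this down to parallax, because the clip and hub cap stand in front of the pointer. I had no head-on view of the final pose to confirm it.
- The viewing move on the way to the stud stopped about 3 cm short because the last joint reached its range limit. That view was still good enough to read the index.

I touched nothing else in the scene.

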